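# Load the paper roll's sprung spindle into its bench holder

## Task

Pick up the small paper roll on its spring-loaded spindle and load it into the bench roll holder: the steel sprung pin goes into the cup of the tall cheek and the fixed blue stub into the cup of the low cheek, so that the roll hangs level between the two cups with the stub fully home. The spring must be pressed in to get the spindle between the cheeks; do it gently (never more than 30 N on the holder), then let go, and leave the cup, the salt shaker and the green-lidded box where they stand.

Things in the scene. Friction and masses are not known exactly. Their poses are not given: they have to be found in the camera images.
- roll_center (a point): Centre of the loose paper roll (0.25 kg), 46 mm across, 90 mm long, axis along this frame's y; grip it across the paper. Lying, its axis is 26 mm above the worktop. At each end a blue square collar 52x52 mm, outer faces at y = +-49 mm. Sprung steel pin at the +y end, fixed blue stub at the -y end.
- roll: The same roll, same frame as roll_center. Free length with pin and stub 170 mm.
- pin_root (a point): Mouth of the orange sleeve (20 mm across, 12 mm long) at y = +61 mm of the roll; axes as the roll's. From here the steel pin, 12 mm across, sticks out 32 mm along +y when free (end chamfered 2 mm).
- stub_root (a point): Shoulder of the fixed blue stub, at y = -69 mm of the roll: end face of a blue hub 18 mm across, 20 mm long. From here the stub, 12 mm across, sticks out 8 mm along -y (end chamfered 2 mm).
- pin (a joint): How far the sprung pin is pressed into its sleeve, m: 0 free, 0.024 hard stop. Spring force 2.1 N at the start of its travel plus 0.3 N per mm (about 9.3 N at the stop).
- holder: Grey holder fixed to the worktop; origin under the centre of its base (90 mm in x, 215 in y, 12 high). Two upright white cheeks 72 mm wide, 14 thick, face each other across a 151 mm gap along y. Both have a 16 mm round cup at x = 0, axis along y, at one height: 70 to 94 mm above the worktop, clamped differently each time and not reported: find it by eye or feel.
- tall_face (a point): Point on the holder in the plane of the tall cheek's inner face (y = +75.5 mm, x = 0), 82 mm above the worktop; axes as the holder's. NOT the cup's height: that is 12 mm or less above or below. Cup 8 mm deep. The face is flat to 60 mm above the cup axis (rounded top at 67 mm): the pin can be pressed on it and slid down at x = 0 until it springs into the cup.
- low_face (a point): The like point in the plane of the low cheek's inner face (y = -75.5 mm). Cup 10 mm deep; rounded top 19 mm above the cup axis, grey upright behind it 96 mm high. With the pin on the tall face the stub clears this cheek once the pin is 19 mm in. Loaded: shoulder on this face, roll centre at holder y = -6.5 mm, roll's +y along holder's +y, pin 3 mm in.
- cup: Steel cup, 76 mm across, 102 mm high, bystander; origin at the centre of its underside.
- salt: Salt shaker, 44 mm across, 90 mm high, bystander; origin at the centre of its underside.
- green_box: Food box with green lid, 69x103x48 mm, bystander; origin at the centre of its underside.

How it is judged:
By the outcome, as a careful person would: the job done as asked, in the order asked, and still so for the second after the job is handed in, with the robot touching nothing.
It also fails if it takes over 64 s, if anything falls off the work surface, if the arm or the gripper's body presses on something with over 40 N, if the wrist force passes 120 N, or if a joint passes its speed limit or range.

## Robot

A 6-joint arm with a two-finger parallel gripper is mounted at the origin on a cart in front of the work surface, level with it; the furniture and walls round the work are solid. World frame = base frame: x ahead of the robot, y to its left, z up, the work surface at z = 0. Lengths are in mm, angles in degrees, forces in N, time in s.
With the tool pointing down it reaches from about 225 to 875 mm from the base axis. Payload 3.4 kg.
Tool frame: the origin (TCP) lies at the very end of the fingers, on their centre line; the grasp point (between the pads) lies 19 mm behind it; z points along the fingers, y is the direction in which the jaws open and shut (so a half turn about z gives the same grasp; the last joint's range is limited). The gripper opens to 85 mm and grips with 20 to 120 N. Pads are 22 mm wide; open, the fingers measure 114 mm over their backs; the gripper's body (76 mm by 85 mm) begins 54 mm behind the grasp point. The pads swing forward as they close: fully open they stand 13 mm farther back than shut.
Start: joints at [-73.568, 15.808, 86.224, -0, 77.962, -6.933], TCP at [228.042, -527.882, 231.328] pointing down, gripper open.
Joint ranges: [-165.64, 165.64], [-43.16, 119.46], [12.63, 154.43], [-67.54, 247.53], [6.08, 155.33], [-154.97, 154.97]. Speed limits (degrees/s): [147.25, 147.25, 180, 180, 180, 180].

## Interface

Orientations are given as [roll, pitch, yaw] about the fixed x, y, z axes, in that order (R = Rz(yaw) Ry(pitch) Rx(roll)).
In Python, from station import ctrl gives the robot as it stands.
- The arm moves only by the tool apply_moves, never from a script. Its argument "commands" is one flat list of numbers, 7 for each row, row after row: the finger opening in m, from 0 to 0.0854, then the shift along the tool's x, y, z in m, then the turn, a rotation vector about the tool's x, y, z in rad. A call has 1 to 20 rows; each row shifts and turns the commanded pose from where the row before left it, along the tool's axes as they then stand; what a row does not reach is not made up. A row lasts 1/8 s, in which the tool goes at most 62.5 mm and 10.7 degrees, less where a joint would pass 70% of its speed; a pose out of reach is approached as far as the arm can. A call is refused whole if a number of a shift passes 0.0625 or a number of a turn 0.188, either way. A call with a gripper value outside its range is refused whole. The fingers move at their own pace and stop on an object; "squeeze" is the grip in N (left out, the last holds). Time passes only in rows, so rows that do not move let the fingers close. It gives the time, the measured TCP pose, the force and the opening at its end, in the units of the state.
- ctrl.get_obs(): the state, without advancing time (a new reading comes with each control period).
- ctrl.grab_frame(name): name is "scene" or "top" or "wrist"; returns a dict with "img" (400x640x3 uint8, blue, green, red), "range_z" (400x640 float32, mm along the optical axis (not along the pixel's ray), 0 where there is no reading), "camera_matrix" (3x3 intrinsics, pixels), "k1" (the pictures are not rectified: a ray, as slopes to the right and down, at radius r is drawn at 1 + k1 r^2 times it, then the intrinsics apply), "world_from_camera" (4x4, takes a point from camera to world coordinates). Camera axes: x right, y up, looking along -z (the intrinsics and any distortion apply to the point x, -y, -z); pixel columns grow to the right and rows downward; lengths in mm; the calibration is good to about 2 mm. A picture is of the moment at which its call begins.
- ctrl.hand_in(): hands the job in, once; it reports no verdict.
The state is a dict: "clock": time; "joint_positions": joint angles; "qd": joint speeds; "tau": joint torques, N m; "position": TCP position; "tool_rot": TCP orientation; "contact_force": force on the tool from outside, world axes, zero at the start; "ft_torque": the same for the moment, N m; "opening": finger opening in mm.
Only numpy, scipy, OpenCV 4.12 (cv2) and the standard library are available. Lean on these libraries where they do the work, as an engineer would, in place of code of your own. Each camera call takes 0.05 s, during which the arm holds its last target.

## Working session

There is one attempt and no reset: what is moved stays moved. The work goes in short steps, Python scripts to look and compute and a tool call to move; the robot and the scene stay as the last step left them, time stands still between calls to the robot, and variables do not carry over. Pictures are saved under pics/ and viewed, and the job is handed in when it is done.

Besides the shell and the picture viewer there is one more tool, called after "Emit:" by a JSON object that holds its "fn" and its "kwargs". apply_moves: Moves the arm, as the interface text tells. Its arguments: {"type":"object","properties":{"commands":{"type":"array","items":{"type":"number"}},"squeeze":{"type":"number"}},"required":["commands"]}

```bash
ls; mkdir -p pics; cat > h.py <<'E'
import numpy as np, cv2, pickle
from station import ctrl
def grab(name, tag):
    f=ctrl.grab_frame(name); cv2.imwrite(f'pics/{tag}.png',f['img']); pickle.dump(f,open(f'pics/{tag}.pkl','wb')); return f
def load(tag): return pickle.load(open(f'pics/{tag}.pkl','rb'))
def ray(f,uv):
    K=f['camera_matrix'];D=np.array([f['k1'],0,0,0.]);
    p=cv2.undistortPoints(np.array(uv,float).reshape(-1,1,2),np.array(K,float),D).reshape(-1,2)
    T=np.array(f['world_from_camera']); d=np.c_[p[:,0],-p[:,1],-np.ones(len(p))]@T[:3,:3].T
    return T[:3,3],d
def onz(f,uv,z):
    o,d=ray(f,uv); return o+d*((z-o[2])/d[:,2])[:,None]
def deep(f,uv):
    o,d=ray(f,uv); r=np.array([f['range_z'][int(round(v)),int(round(u))] for u,v in uv]); return o+d*r[:,None]
def proj(f,P):
    T=np.linalg.inv(np.array(f['world_from_camera'])); P=np.atleast_2d(P); c=P@T[:3,:3].T+T[:3,3]
    q=np.c_[c[:,0],-c[:,1]]/-c[:,2:3]; q=q*(1+f['k1']*(q**2).sum(1))[:,None]; K=np.array(f['camera_matrix'])
    return q@K[:2,:2].T+K[:2,2]
def cloud(f):
    h,w=f['range_z'].shape; u,v=np.meshgrid(np.arange(w),np.arange(h)); o,d=ray(f,np.c_[u.ravel(),v.ravel()])
    P=o+d*f['range_z'].reshape(-1,1); P[f['range_z'].ravel()==0]=np.nan; return P.reshape(h,w,3)
E
python3 - <<'E'
from h import *
for n in ['scene','top','wrist']:
    f=grab(n,n+'0'); print(n,np.round(f['world_from_camera'],3).tolist(),f['k1'],(f['range_z']>0).mean(), np.array(f['camera_matrix']).tolist())
print(ctrl.get_obs())
E
```

```text
pics
scene [[-0.545, 0.349, -0.763, -502.236], [-0.838, -0.237, 0.49, 681.245], [-0.01, 0.907, 0.422, 687.842], [0.0, 0.0, 0.0, 1.0]] 0.04730763613812987 0.90600390625 [[520.0728207979042, 0.0, 329.74813332191366], [0.0, 520.0728207979042, 206.27316964543337], [0.0, 0.0, 1.0]]
top [[0.012, 0.988, -0.156, 412.081], [-1.0, 0.015, 0.016, 14.534], [0.019, 0.155, 0.988, 1242.046], [0.0, 0.0, 0.0, 1.0]] -0.0742079381518963 0.99589453125 [[493.0683213246106, 0.0, 313.02237615420535], [0.0, 493.0683213246106, 200.14874324411178], [0.0, 0.0, 1.0]]
wrist [[0.397, 0.869, 0.294, 304.298], [-0.918, 0.377, 0.126, -494.457], [-0.001, -0.32, 0.947, 372.545], [0.0, 0.0, 0.0, 1.0]] -0.022529023688471556 0.994890625 [[281.1078551369507, 0.0, 317.439153117546], [0.0, 281.1078551369507, 198.33996455671135], [0.0, 0.0, 1.0]]
{'clock': 0.15, 'joint_positions': array([-7.35680766e+01,  1.58398457e+01,  8.62781717e+01,  8.40066894e-04,
        7.79636167e+01, -6.93155678e+00]), 'qd': array([-0.02495737, -0.12315185, -0.17006032, -0.00930198, -0.03498215,
        0.01143688]), 'tau': array([ 1.03531402e-03, -4.17148697e+01, -2.46032327e+01, -1.28281522e-04,
        7.68212602e-03, -2.40854142e-06]), 'position': array([ 227.92122084, -527.46413025,  230.63568368]), 'tool_rot': array([-1.79919062e+02, -1.06672371e-02,  2.33632968e+01]), 'contact_force': array([-0.20973455,  0.61551705, -0.04932046]), 'ft_torque': array([ 0.00361309,  0.00748115, -0.01306247]), 'opening': 85.3450182412763}
```

View pics/scene0.png

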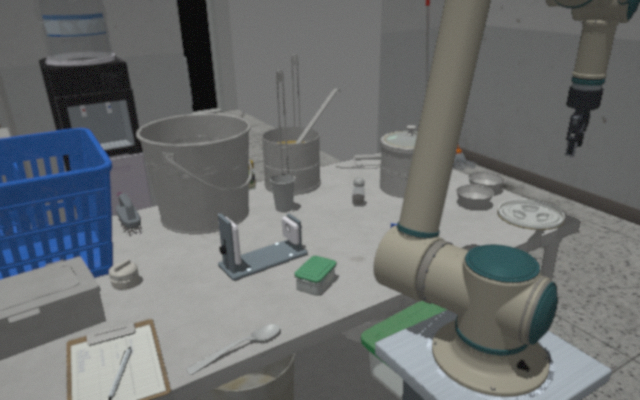

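View pics/top0.png

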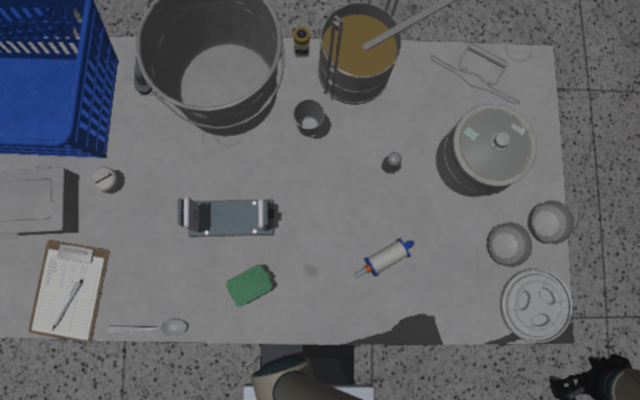

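View pics/wrist0.png

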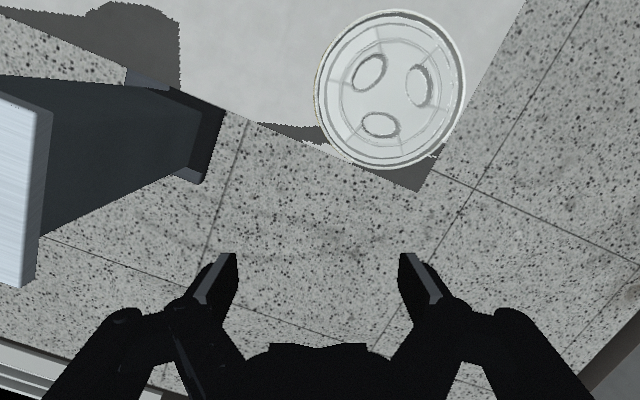

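The top view shows the roll near (386,257) with its pin to the lower left, and the holder near (228,217) with the tall cheek on the left (+y). Next I'll measure both.

```bash
python3 - <<'E'
from h import *
f=load('top0'); s=load('scene0')
im=f['img']
a=cv2.resize(im[225:295,330:430],None,fx=6,fy=6,interpolation=cv2.INTER_CUBIC)
b=cv2.resize(im[185:250,165:290],None,fx=6,fy=6,interpolation=cv2.INTER_CUBIC)
cv2.imwrite('pics/ca.png',a);cv2.imwrite('pics/cb.png',b)
cv2.imwrite('pics/cc.png',cv2.resize(s['img'][200:285,200:325],None,fx=6,fy=6,interpolation=cv2.INTER_CUBIC))
hsv=cv2.cvtColor(im,cv2.COLOR_BGR2HSV)
blue=cv2.inRange(hsv,(100,120,40),(130,255,255));org=cv2.inRange(hsv,(2,120,80),(18,255,255));grn=cv2.inRange(hsv,(45,80,40),(85,255,255))
for n,m in(('blue',blue),('org',org),('grn',grn)):
    k,l,st,c=cv2.connectedComponentsWithStats(m)
    for i in range(1,k):
        if st[i,4]>4 and 150<c[i][0]<450 : print(n,st[i],c[i].round(1),onz(f,[c[i]],26).round(1),deep(f,[c[i]]).round(1))
E
```

```text
blue [399 239  15  17  78] [407.  244.9] [[ 494.9 -240.    26. ]] [[ 494.2 -237.8   36.3]]
blue [366 258  12  18  41] [371.1 266.4] [[ 441.  -150.3   26. ]] [[ 440.3 -146.2   55.7]]
org [365 265   7   7  31] [367.9 268.1] [[ 436.9 -142.3   26. ]] [[ 436.7 -141.    36.8]]
grn [ 227  266   45   40 1091] [249.2 284.9] [[392.5 147.1  26. ]] [[392.8 144.8  47. ]]
```

View pics/ca.png

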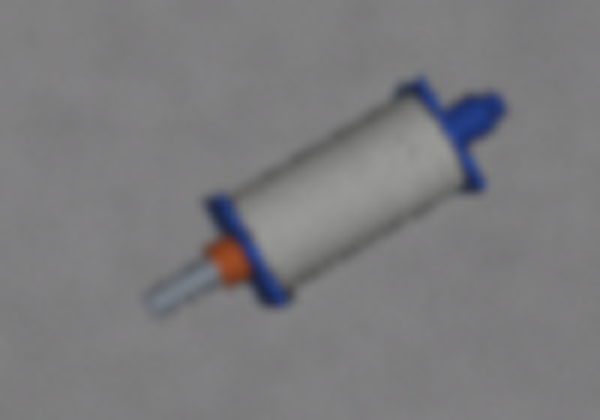

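View pics/cb.png

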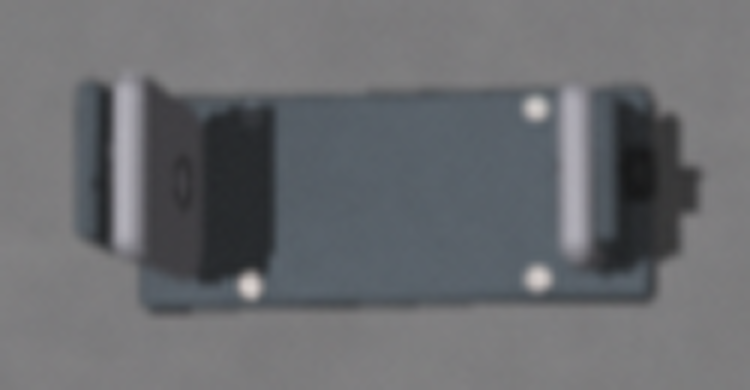

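View pics/cc.png

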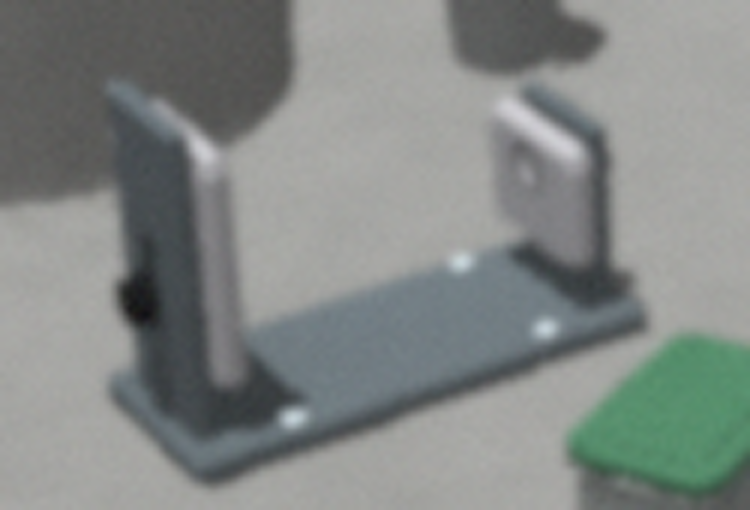

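```bash
python3 - <<'E'
from h import *
f=load('top0'); s=load('scene0')
A=lambda p:(np.array(p)+.5)/6-.5+[330,225]
B=lambda p:(np.array(p)+.5)/6-.5+[165,185]
C=lambda p:(np.array(p)+.5)/6-.5+[200,200]
pt=onz(f,[A((150,305)),A((507,100))],26);print('pin tip, stub tip',pt.round(1),np.linalg.norm(pt[0]-pt[1]))
d=pt[0]-pt[1];print('ang',np.degrees(np.arctan2(d[1],d[0])))
# base corners at z=12
c=onz(f,[B((143,309)),B((656,302)),B((650,87))],12);print('base',c.round(1),np.linalg.norm(c[1]-c[0]),np.linalg.norm(c[1]-c[2]))
print('base yaw',np.degrees(np.arctan2(*(-(c[0]-c[1])[[0]],(c[0]-c[1])[1]))))
ctr=(c[0]+c[2])/2;print('ctr',ctr)
# scene base corners
cs=onz(s,[C((205,475)),C((645,320)),C((112,383))],12);print('scene base',cs.round(1),np.linalg.norm(cs[1]-cs[0]))
# bolts
bt=onz(f,[B((250,286)),B((537,279)),B((536,108))],13);bs=onz(s,[C((293,417)),C((545,327)),C((459,262))],13);print('bolts',bt.round(1),bs.round(1))
print('cup tall ray d',deep(f,[B((183,183))]),'low',deep(s,[C((528,170))]))
u=(c[0]-c[1]);u[2]=0;u/=np.linalg.norm(u)
for F,p,y in((f,B((183,183)),75.5),(s,C((528,170)),-75.5)):
    o,dd=ray(F,[p]);t=(y-(o-ctr)@u)/(dd[0]@u);P=o+t*dd[0];print('cup',P,'x off',(P-ctr)@np.array([u[1],-u[0],0]))
E
```

```text
pin tip, stub tip [[ 418.7 -109.6   26. ]
 [ 504.1 -257.9   26. ]] 171.07029793970827
ang 119.95863314785983
base [[510.3 304.3  12. ]
 [516.5  90.7  12. ]
 [607.   95.4  12. ]] 213.74002168161087 90.64739212361417
base yaw [1.67218233]
ctr [558.65407199 199.86587553  12.        ]
scene base [[505.8 306.1  12. ]
 [512.9  99.5  12. ]
 [592.7 309.9  12. ]] 206.70201113793792
bolts [[520.5 259.8  13. ]
 [525.3 140.4  13. ]
 [597.2 143.   13. ]] [[524.4 259.5  13. ]
 [530.3 138.9  13. ]
 [602.1 142.8  13. ]]
cup tall ray d [[556.82159688 278.18731719  65.25622641]] low [[568.83356667 123.34921904  67.65717491]]
cup [555.23554989 275.29824303  78.15130988] x off -1.215878591083545
cup [566.50356805 124.56286311  69.00632142] x off 5.648740305823754
```

```bash
cat >> h.py <<'E'
from scipy.spatial.transform import Rotation as Rn
def delta(target,rot=None):
    o=ctrl.get_obs(); R=Rn.from_euler('xyz',o['tool_rot'],degrees=True)
    print('clock',o['clock'],'pos',o['position'].round(1),o['tool_rot'].round(2),'F',o['contact_force'].round(1),'open',round(o['opening'],1))
    print('tool shift mm',R.inv().apply(np.array(target)-o['position']).round(2))
    if rot is not None: print('tool rotvec',(R.inv()*Rn.from_euler('xyz',rot,degrees=True)).as_rotvec().round(4))
E
python3 - <<'E'
from h import *
delta([466,-191,160],[180,0,120])
E
```

```text
clock 0.15 pos [ 227.9 -527.5  230.6] [-1.7992e+02 -1.0000e-02  2.3360e+01] F [-0.2  0.6 -0. ] open 85.3
tool shift mm [ 351.97 -214.36   71.  ]
tool rotvec [-9.0000e-04 -1.3000e-03 -1.6866e+00]
```

Emit:
{"fn": "apply_moves", "kwargs": {"commands": [0.085,0.044,-0.0268,0.0089,0,0,0,0.085,0.044,-0.0268,0.0089,0,0,0,0.085,0.044,-0.0268,0.0089,0,0,0,0.085,0.044,-0.0268,0.0089,0,0,0,0.085,0.044,-0.0268,0.0089,0,0,0,0.085,0.044,-0.0268,0.0089,0,0,0,0.085,0.044,-0.0268,0.0089,0,0,0,0.085,0.044,-0.0268,0.0089,0,0,0,0.085,0,0,0,0,0,-0.1687,0.085,0,0,0,0,0,-0.1687,0.085,0,0,0,0,0,-0.1687,0.085,0,0,0,0,0,-0.1687,0.085,0,0,0,0,0,-0.1687,0.085,0,0,0,0,0,-0.1687,0.085,0,0,0,0,0,-0.1687,0.085,0,0,0,0,0,-0.1687,0.085,0,0,0,0,0,-0.1687,0.085,0,0,0,0,0,-0.1687], "squeeze": 80}}

```text
clock: 2.4
position: [465.9, -191.3, 159.8]
tool_rot: [-180.0, -0.0, 120.3]
contact_force: [-0.3, -0.6, 0.3]
opening: 84.7
```

```bash
python3 - <<'E'
from h import *
f=grab('wrist','wrist1'); delta([466,-191,7],[180,0,120])
E
```

```text
clock 2.45 pos [ 465.9 -191.4  159.8] [-1.7998e+02 -3.0000e-02  1.2053e+02] F [0.5 0.3 0.2] open 85.2
tool shift mm [  0.19   0.31 152.84]
tool rotvec [-0.0004 -0.0005  0.0093]
```

View pics/wrist1.png

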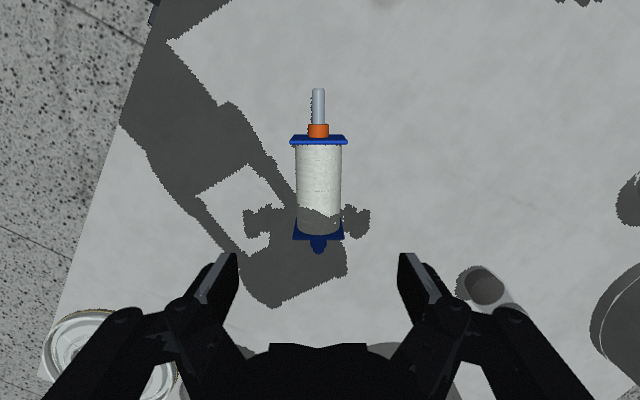

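The wrist view shows the roll upright in the picture: pin tip near (318,88), orange sleeve (318,130), stub tip (319,253). I'll triangulate its features with the top view.

```bash
python3 - <<'E'
from h import *
f=load('wrist1');t=load('top0')
for z in(20,26,32):
    p=onz(f,[(318,88),(319,253.5),(318.3,130.5)],z);d=p[0]-p[1];print(z,p.round(1).tolist(),np.linalg.norm(d),np.degrees(np.arctan2(d[1],d[0])))
p=onz(f,[(318,88),(319,253.5)],26);d=(p[0]-p[1])/np.linalg.norm(p[0]-p[1]);print('ctr wrist',p[1]+77*d, p[0]-93*d)
def tri(a,pa,b,pb):
    o1,d1=ray(a,[pa]);o2,d2=ray(b,[pb]);d1=d1[0];d2=d2[0]
    k=np.linalg.lstsq(np.c_[d1,-d2],o2-o1,rcond=None)[0];P,Q=o1+k[0]*d1,o2+k[1]*d2;return (P+Q)/2,np.linalg.norm(P-Q)
A=lambda p:(np.array(p)+.5)/6-.5+[330,225]
print(tri(f,(318,88),t,A((150,305))),tri(f,(319,253.5),t,A((507,100))))
P=cloud(f); 
for v in(160,180,200): 
    r=P[v,285:355]; k=r[:,2]>15; q=r[k]; print(v,q[:,2].max().round(1), q[[0,-1]].round(1).tolist(), np.nanmedian(P[v,200:250,2]))
E
```

```text
20 [[418.3, -107.5, 20.0], [508.0, -258.0, 20.0], [438.3, -141.0, 20.0]] 175.20512480906416 120.77229652316933
26 [[418.5, -107.7, 26.0], [506.2, -255.1, 26.0], [438.0, -140.5, 26.0]] 171.47586862553771 120.77229652316933
32 [[418.6, -108.0, 32.0], [504.4, -252.1, 32.0], [437.8, -140.1, 32.0]] 167.74661244201127 120.77229652316933
ctr wrist [ 466.79819999 -188.90209839   26.        ] [ 466.04310504 -187.63402118   26.        ]
(array([ 418.69528978, -108.30902542,   38.93299029]), np.float64(0.15950716671005724)) (array([ 505.56522922, -257.24271314,   23.86020857]), np.float64(3.368662185854752))
160 49.8 [[432.4, -175.8, 31.1], [471.6, -153.6, 27.7]] -0.5940377170522027
180 49.1 [[443.0, -192.7, 31.6], [480.9, -170.8, 30.8]] -0.5688199189941656
200 49.0 [[453.3, -211.5, 30.3], [493.3, -190.1, 25.2]] -0.7606994912116534
```

Emit:
{"fn": "apply_moves", "kwargs": {"commands": [0.085,0.0017,0.0012,0.02,0,0,0,0.085,0,0,0.03,0,0,0,0.085,0,0,0.03,0,0,0,0.085,0,0,0.03,0,0,0,0.085,0,0,0.02,0,0,0,0.085,0,0,0.015,0,0,0,0.085,0,0,0.01,0,0,0,0.085,0,0,0,0,0,0,0.03,0,0,0,0,0,0,0.03,0,0,0,0,0,0,0.03,0,0,0,0,0,0,0.03,0,0,0,0,0,0,0.03,0,0,0,0,0,0,0.03,0,0,0,0,0,0], "squeeze": 80}}

```text
clock: 4.2
position: [466.7, -189.8, 6.2]
tool_rot: [180.0, 0.1, 120.0]
contact_force: [-1.0, -0.7, 5.6]
opening: 43.9
```

```bash
python3 - <<'E'
from h import *
f=grab('wrist','wrist2'); delta([560,200,200],[180,0,91.7])
E
```

```text
clock 4.25 pos [ 466.7 -189.8    6.2] [1.7997e+02 9.0000e-02 1.2003e+02] F [-1.2 -0.4  6.2] open 43.9
tool shift mm [ 290.42  275.98 -194.17]
tool rotvec [0.0009 0.0014 0.4945]
```

View pics/wrist2.png

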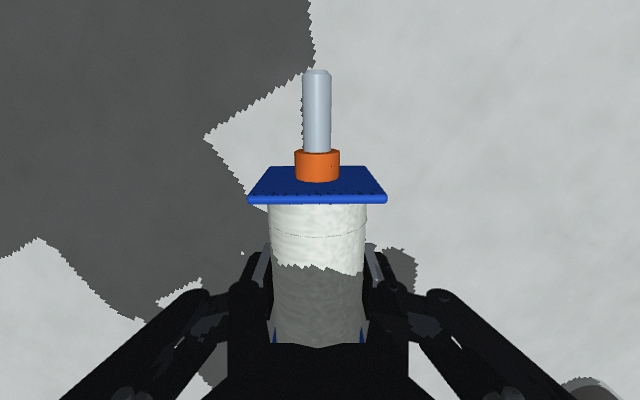

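Emit:
{"fn": "apply_moves", "kwargs": {"commands": [0.03,0,0,-0.02,0,0,0,0.03,0,0,-0.04,0,0,0,0.03,0,0,-0.045,0,0,0,0.03,0,0,-0.04,0,0,0,0.03,0.0416,0.0221,0,0,0,0,0.03,0.0416,0.0221,0,0,0,0,0.03,0.0416,0.0221,0,0,0,0,0.03,0.0416,0.0221,0,0,0,0,0.03,0.0416,0.0221,0,0,0,0,0.03,0.0416,0.0221,0,0,0,0,0.03,0.0416,0.0221,0,0,0,0,0.03,0,0,0,0,0,0.1236,0.03,0,0,0,0,0,0.1236,0.03,0,0,0,0,0,0.1236,0.03,0,0,0,0,0,0.1236,0.03,0,0,0,0,0,0]}}

```text
clock: 6.25
position: [454.0, 140.1, 149.8]
tool_rot: [-179.9, 0.0, 91.8]
contact_force: [-0.7, -0.1, -3.0]
opening: 44.1
```

```bash
python3 - <<'E'
from h import *
f=grab('wrist','wrist3'); grab('scene','scene3'); delta([560,200,200],[180,0,91.7])
E
```

```text
clock 6.35 pos [454.2 140.1 149.9] [-1.7997e+02  1.0000e-02  9.1800e+01] F [-0.6 -0.3 -3.5] open 43.8
tool shift mm [ 56.57 107.6  -50.18]
tool rotvec [-0.0006  0.0002  0.0017]
```

View pics/wrist3.png

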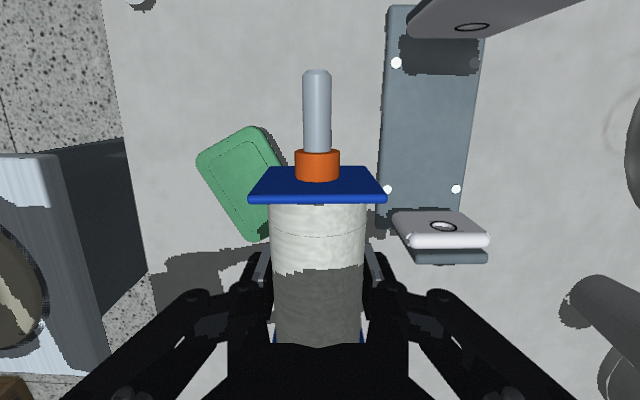

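Both cups show: low at (443,226), tall at (472,27), with base bolts at (396,62), (387,189) and (456,189). The held roll sits centred in the grip.

```bash
python3 - <<'E'
from h import *
f=load('wrist3');t=load('top0')
cv2.imwrite('pics/w3a.png',cv2.resize(f['img'][0:85,370:520],None,fx=5,fy=5,interpolation=cv2.INTER_CUBIC))
cv2.imwrite('pics/w3b.png',cv2.resize(f['img'][175:275,370:500],None,fx=5,fy=5,interpolation=cv2.INTER_CUBIC))
b=onz(f,[(396,62),(387,189),(456,189)],13);print('bolts',b.round(1))
P=cloud(f)
def reg(c0,c1,r0,r1):
    q=P[r0:r1,c0:c1].reshape(-1,3);return q[~np.isnan(q[:,0])]
for n,r in(('tall',(440,540,2,36)),('low',(400,480,212,234))):
    q=reg(*r);q=q[(q[:,2]>25)&(q[:,2]<140)];print(n,len(q),q.mean(0).round(1)); 
    A=np.c_[q[:,0],q[:,2],np.ones(len(q))]
    w=np.ones(len(q),bool)
    for _ in range(5):
        k=np.linalg.lstsq(A[w],q[w,1],rcond=None)[0];e=q[:,1]-A@k;w=abs(e)<2
    print(' y=%.4f x %+.4f z %+.2f'%tuple(k),w.sum(),e[w].std(),'z range',q[w,2].min(),q[w,2].max(), 'x', np.percentile(q[w,0],[0.5,99.5]))
print('cup depth pts',deep(f,[(472,33),(443,234),(443,219)]))
E
```

```text
bolts [[521.9 261.1  13. ]
 [526.7 141.2  13. ]
 [598.7 143.5  13. ]]
tall 2941 [554.4 277.8  91.7]
 y=0.0334 x -0.0023 z +259.47 2877 0.4127994568923567 z range 43.363700323305665 124.00292952068139 x [523.5948719  588.06749606]
low 1608 [560.7 126.2  63.1]
 y=0.0402 x -0.0030 z +104.10 1488 0.4503542504110416 z range 36.56924105250681 86.5182152828477 x [529.73892824 594.85722316]
cup depth pts [[567.67939299 278.17390099  52.28138259]
 [556.93095071 126.15265407  86.08589485]
 [570.12712162 126.55806208  54.88253593]]
```

View pics/w3a.png

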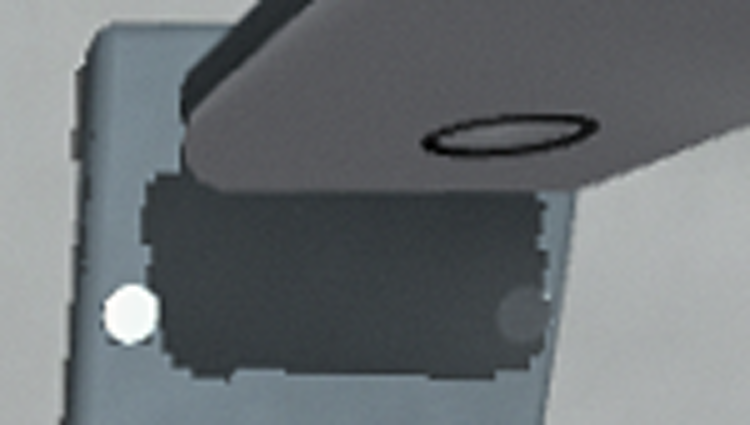

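View pics/w3b.png

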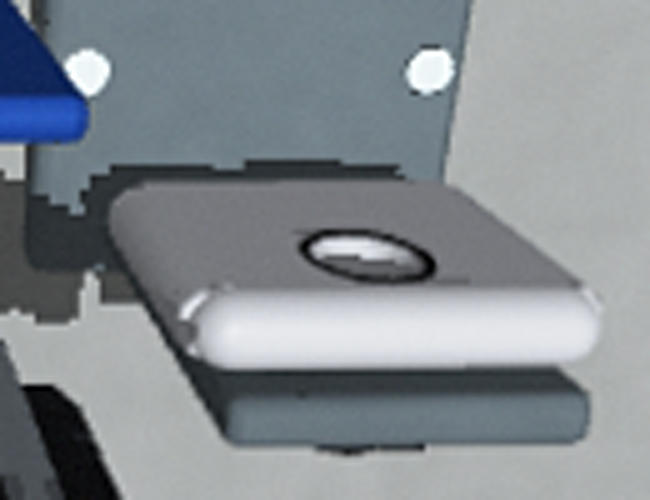

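```bash
python3 - <<'E'
from h import *
f=load('wrist3');t=load('top0');s=load('scene0')
o0=np.array([560.3,202.2,0]);th=np.radians(2.05);ux=np.array([np.cos(th),np.sin(th),0]);uy=np.array([-np.sin(th),np.cos(th),0])
def hit(F,p,y,o0=o0):
    o,d=ray(F,p);k=(y-(o-o0)@uy)/(d@uy);P=o+k[:,None]*d;return np.c_[(P-o0)@ux,P[:,2]]
T=lambda p:(np.array(p)+.5)/5-.5+[370,0]
L=lambda p:(np.array(p)+.5)/5-.5+[370,175]
print('tall l,r,top,bot',hit(f,[T(p) for p in((421,140),(599,128),(535,114),(485,156))],75.5).round(1).tolist())
print('low',hit(f,[L(p) for p in((300,240),(436,268),(345,230),(390,283))],-75.5).round(1).tolist())
B=lambda p:(np.array(p)+.5)/6-.5+[165,185]
C=lambda p:(np.array(p)+.5)/6-.5+[200,200]
print('top',hit(t,[B((183,183))],75.5),hit(t,[B((183,183))],75.5,np.array([558.8,200.8,0])))
# scene holder centre from bolts
print('scene',hit(s,[C((528,170))],-75.5),hit(s,[C((528,170))],-75.5,np.array([563.3,201,0])))
# low cheek rounded top edge in wrist: 
# held roll axis in wrist frame vs wrist2
P=cloud(f)
for v in(215,240,260):
    q=P[v,265:370];q=q[q[:,2]>110];print(v,'top z',np.nanmax(q[:,2]),q[[0,-1]].round(1).tolist())
q=P[80:140,305:330].reshape(-1,3);q=q[q[:,2]>110]
for v in (75,85,100,120,140): 
    q=P[v,300:333];q=q[q[:,2]>100];print('pin',v,q[:,2].max().round(1),q[np.argmax(q[:,2])].round(1),q[:,0].min().round(1),q[:,0].max().round(1))
E
```

```text
tall l,r,top,bot [[-11.3, 68.5], [9.8, 75.9], [-2.6, 82.4], [2.3, 59.6]]
low [[-8.7, 63.9], [9.9, 75.9], [1.1, 59.6], [-0.5, 81.7]]
top [[-1.09388284 67.82164314]] [[-0.3473175  73.95119944]]
scene [[-0.64877136 71.40998496]] [[-1.30061831 70.05008486]]
215 top z 193.09321404213944 [[431.4, 174.7, 174.4], [476.1, 174.8, 171.2]]
240 top z 192.73703385950836 [[432.3, 162.9, 175.9], [475.0, 165.2, 177.6]]
260 top z 192.34688133176715 [[429.1, 150.6, 173.1], [479.3, 152.2, 173.0]]
pin 75 176.6 [452.  233.2 176.6] 445.7 457.2
pin 85 175.8 [451.  229.7 175.8] 445.7 457.3
pin 100 175.9 [451.1 224.2 175.9] 445.7 457.7
pin 120 175.5 [453.8 216.7 175.5] 446.3 457.5
pin 140 175.7 [451.6 208.8 175.7] 446.4 457.9
```

The measurements agree on a cup height of about 71 mm: 71.5 mm tall and 70.5 mm low from the wrist view, 68–74 mm from the other cameras. The held roll is level, with its axis 19.8 mm above the TCP. Next I'll move over the holder.

Emit:
{"fn": "apply_moves", "kwargs": {"commands": [0.03,0,0,0,0,0,-0.0044,0.03,0.0056,0.0216,0,0,0,0,0.03,0.0056,0.0216,0,0,0,0,0.03,0.0056,0.0216,0,0,0,0,0.03,0.0056,0.0216,0,0,0,0,0.03,0.0056,0.0216,0,0,0,0,0.03,0,0,0.02,0,0,0,0.03,0,0,0.02,0,0,0,0.03,0,0,0.015,0,0,0,0.03,0,0,0,0,0,0,0.03,0,0,0,0,0,0]}}

```text
clock: 7.72
position: [561.9, 171.6, 95.5]
tool_rot: [180.0, 0.0, 92.0]
contact_force: [-0.3, 0.1, -2.1]
opening: 43.8
```

```bash
python3 - <<'E'
from h import *
f=grab('wrist','wrist4'); s=grab('scene','scene4'); t=grab('top','top4');delta([561.2,176,95],[180,0,92.05])
cv2.imwrite('pics/s4.png',cv2.resize(s['img'][180:290,190:340],None,fx=5,fy=5,interpolation=cv2.INTER_CUBIC))
E
```

```text
clock 7.875 pos [561.9 171.7  95.7] [1.7993e+02 1.0000e-02 9.1950e+01] F [ 0.8 -1.  -3.2] open 44.1
tool shift mm [ 4.32 -0.56  0.74]
tool rotvec [ 0.0012  0.0001 -0.0017]
```

View pics/wrist4.png

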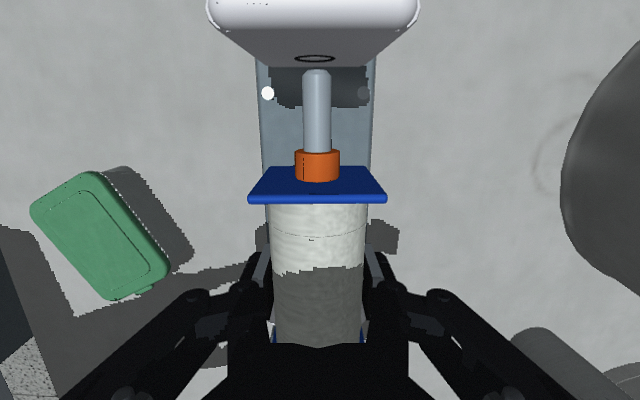

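View pics/s4.png

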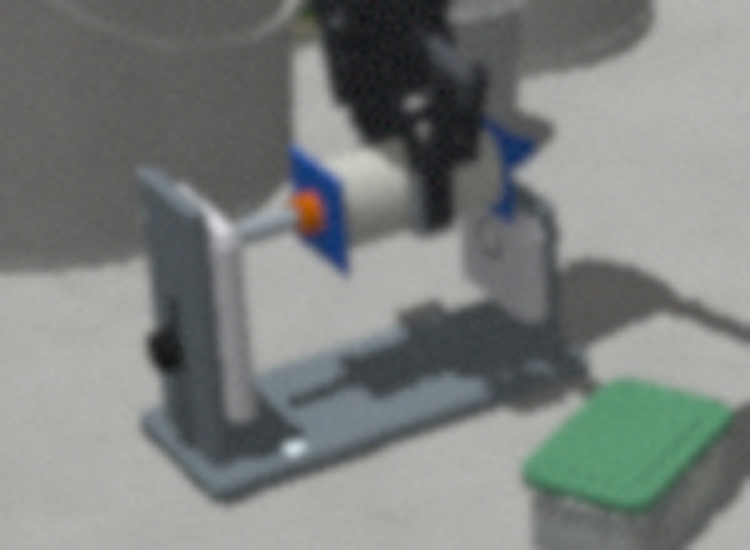

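```bash
python3 - <<'E'
from h import *
f=load('wrist4')
cv2.imwrite('pics/w4.png',cv2.resize(f['img'][0:110,250:385],None,fx=5,fy=5,interpolation=cv2.INTER_CUBIC))
P=cloud(f)
q=P[20:50,235:390].reshape(-1,3);q=q[(q[:,2]<130)&(q[:,2]>60)]
A=np.c_[q[:,0],np.ones(len(q))];w=np.ones(len(q),bool)
for _ in range(5):
    k=np.linalg.lstsq(A[w],q[w,1],rcond=None)[0];e=q[:,1]-A@k;w=abs(e)<1.5
print('tall face y=',k,w.sum(),'yaw',np.degrees(np.arctan(k[0])),'y at 558',k[0]*558+k[1])
def hit(p):
    o,d=ray(f,p);n=np.array([-k[0],1,0]);t=(k[1]-o@n)/(d@n);return o+t[:,None]*d
print(hit([(294,58),(335,58),(314.5,53.5),(314.5,62.5)]).round(1))
g=cv2.cvtColor(f['img'],cv2.COLOR_BGR2GRAY)
for v in(75,85,100,120,140):
    q=P[v,295:338];m=(q[:,2]>100);c=np.where(m)[0]+295;print(v,c.min(),c.max(),q[m][:,0].min().round(1),q[m][:,0].max().round(1),q[m][:,1].mean().round(1),q[m][:,2].max().round(1))
print(deep(f,[(317,v) for v in(66,68,70,72)]).round(1))
E
```

```text
tall face y= [3.86673277e-02 2.56262577e+02] 2783 yaw 2.2143715072069114 y at 558 277.8389461443341
[[546.3 277.4  71. ]
 [568.4 278.2  70.3]
 [557.5 277.8  85. ]
 [557.2 277.8  53. ]]
75 302 331 553.2 564.8 265.0 121.6
85 302 331 553.2 564.9 261.4 122.0
100 302 330 553.4 564.7 255.8 121.6
120 303 330 554.0 565.2 248.1 120.9
140 303 330 554.1 565.6 240.1 121.8
[[558.7 277.5  39.7]
 [558.5 279.6   9.9]
 [559.1 266.8 119.9]
 [559.1 266.1 119.3]]
```

View pics/w4.png

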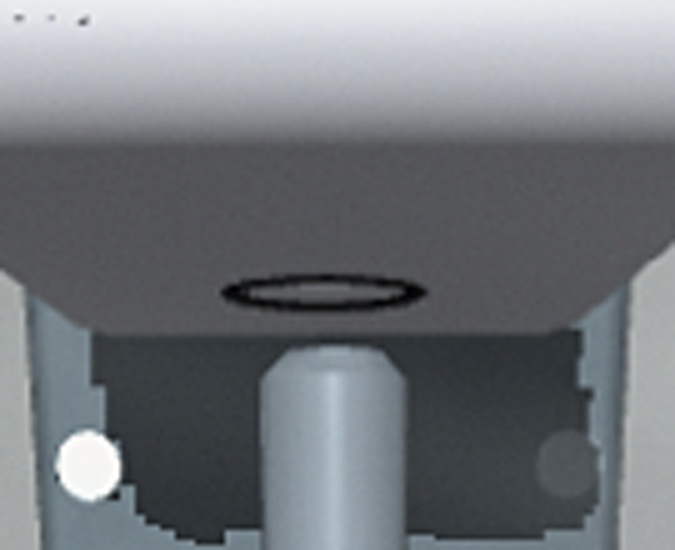

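Emit:
{"fn": "apply_moves", "kwargs": {"commands": [0.03,0,-0.0007,0,0,0,-0.005,0.03,0.004,0,0,0,0,0,0.03,0.004,0,0,0,0,0,0.03,0.002,0,0,0,0,0,0.03,0.003,0,0,0,0,0,0.03,0.003,0,0,0,0,0,0.03,0,0,0,0,0,0], "squeeze": 100}}

```text
clock: 8.75
position: [560.2, 187.3, 95.0]
tool_rot: [-180.0, 0.1, 92.3]
contact_force: [0.2, -3.8, -3.3]
opening: 43.4
```

Emit:
{"fn": "apply_moves", "kwargs": {"commands": [0.03,0.003,0,0,0,0,0,0.03,0.003,0,0,0,0,0,0.03,0.003,0,0,0,0,0,0.03,0.003,0,0,0,0,0,0.03,0.003,0,0,0,0,0,0.03,0,0,0,0,0,0,0.03,0,0,0,0,0,0]}}

```text
clock: 9.62
position: [559.6, 201.3, 95.0]
tool_rot: [-180.0, 0.2, 92.3]
contact_force: [-0.1, -8.1, -2.4]
opening: 43.5
```

```bash
python3 - <<'E'
from h import *
for i in range(3):
    f=ctrl.grab_frame('wrist');o=ctrl.get_obs();print(o['contact_force'].round(2),o['position'].round(2))
f=grab('wrist','wrist5');s=grab('scene','scene5')
cv2.imwrite('pics/s5.png',cv2.resize(s['img'][180:290,190:340],None,fx=5,fy=5,interpolation=cv2.INTER_CUBIC))
P=cloud(f)
print([ (v,P[v,317].round(1).tolist()) for v in range(40,160,8)])
E
```

```text
[ 0.48 -7.9  -2.27] [559.61 201.29  95.03]
[ 0.53 -7.36 -3.35] [559.6  201.29  95.01]
[ 0.44 -6.88 -2.04] [559.59 201.28  95.  ]
[(40, [556.3, 301.4, 147.4]), (48, [556.4, 299.0, 149.9]), (56, [556.4, 297.0, 149.7]), (64, [556.5, 294.9, 149.6]), (72, [556.6, 292.8, 150.1]), (80, [556.6, 291.8, 134.0]), (88, [556.7, 289.1, 136.7]), (96, [556.8, 286.6, 137.9]), (104, [556.9, 284.1, 139.0]), (112, [557.0, 281.5, 137.7]), (120, [557.1, 278.7, 134.9]), (128, [557.3, 274.6, 118.8]), (136, [557.4, 271.6, 120.2]), (144, [557.5, 268.3, 120.0]), (152, [557.6, 265.2, 121.3])]
```

View pics/wrist5.png

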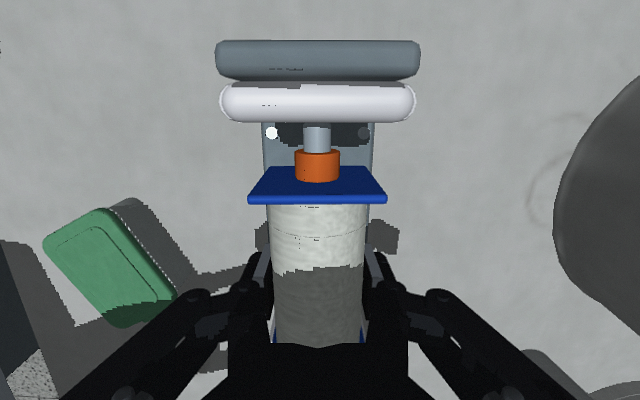

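View pics/s5.png

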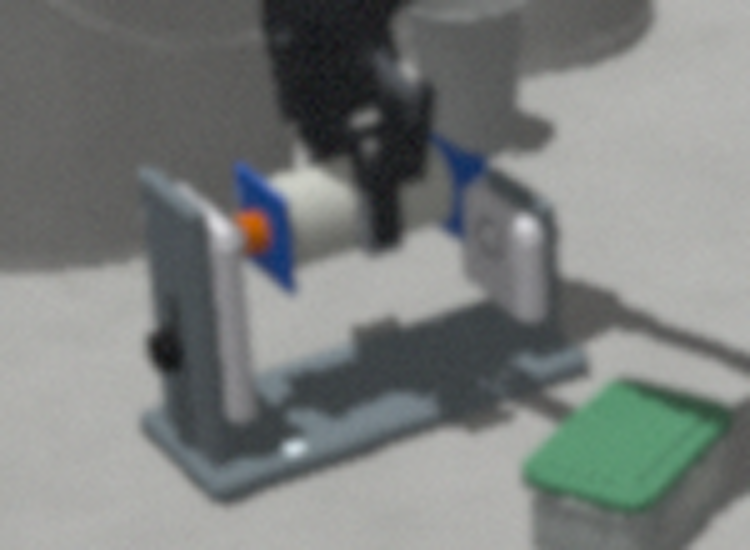

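Emit:
{"fn": "apply_moves", "kwargs": {"commands": [0.03,0.0015,0,0,0,0,0,0.03,0.0015,0,0,0,0,0,0.03,0,0,0,0,0,0,0.03,0,0,0,0,0,0]}}

```text
clock: 10.38
position: [559.5, 204.0, 95.0]
tool_rot: [-180.0, 0.2, 92.3]
contact_force: [1.2, -10.3, -2.1]
opening: 43.9
```

```bash
python3 - <<'E'
from h import *
F=[]
for i in range(4):
    f=ctrl.grab_frame('wrist');o=ctrl.get_obs();F.append(o['contact_force'])
print(np.mean(F,0).round(2),o['position'].round(2))
f=grab('wrist','wrist6');s=grab('scene','scene6')
cv2.imwrite('pics/w6.png',cv2.resize(f['img'][70:260,220:420],None,fx=3,fy=3,interpolation=cv2.INTER_CUBIC))
E
```

```text
[ 0.23 -8.71 -1.86] [559.47 203.9   95.  ]
```

View pics/w6.png

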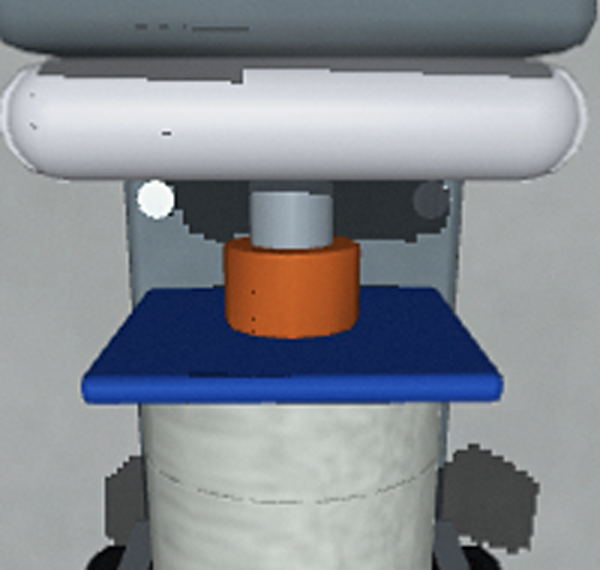

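Emit:
{"fn": "apply_moves", "kwargs": {"commands": [0.03,0.0006,0,0,0,0,0,0.03,0,0,0.003,0,0,0,0.03,0,0,0.003,0,0,0,0.03,0,0,0.003,0,0,0,0.03,0,0,0.003,0,0,0,0.03,0,0,0.003,0,0,0,0.03,0,0,0,0,0,0]}}

```text
clock: 11.55
position: [560.5, 205.0, 81.1]
tool_rot: [179.9, 0.1, 92.3]
contact_force: [0.3, -8.8, 2.6]
opening: 43.2
```

```bash
python3 - <<'E'
from h import *
F=[]
for i in range(3):
    f=ctrl.grab_frame('wrist');o=ctrl.get_obs();F.append(o['contact_force'])
print(np.mean(F,0).round(2),o['position'].round(2),o['tool_rot'])
s=grab('scene','scene7');cv2.imwrite('pics/s7.png',cv2.resize(s['img'][180:290,190:340],None,fx=5,fy=5,interpolation=cv2.INTER_CUBIC))
t=grab('top','top7');cv2.imwrite('pics/t7.png',cv2.resize(t['img'][180:255,160:295],None,fx=5,fy=5,interpolation=cv2.INTER_CUBIC))
E
```

```text
[ 0.95 -8.66  2.28] [560.52 204.95  81.19] [1.79875554e+02 1.38929998e-01 9.22578419e+01]
```

View pics/s7.png

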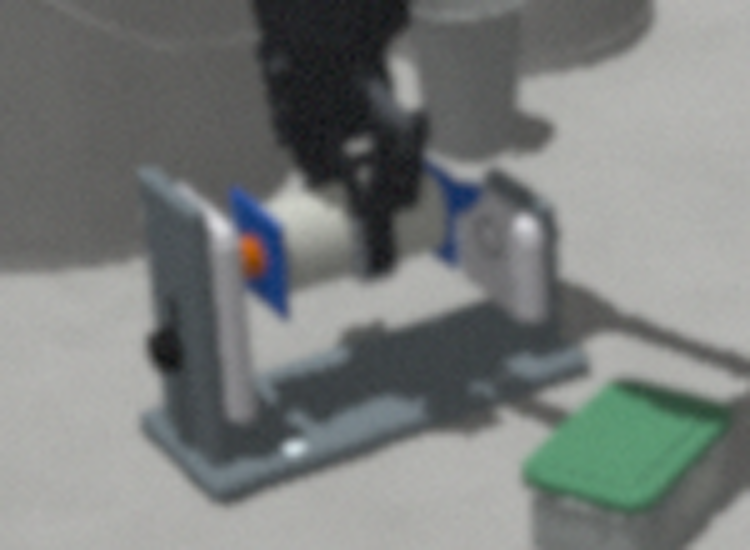

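View pics/t7.png

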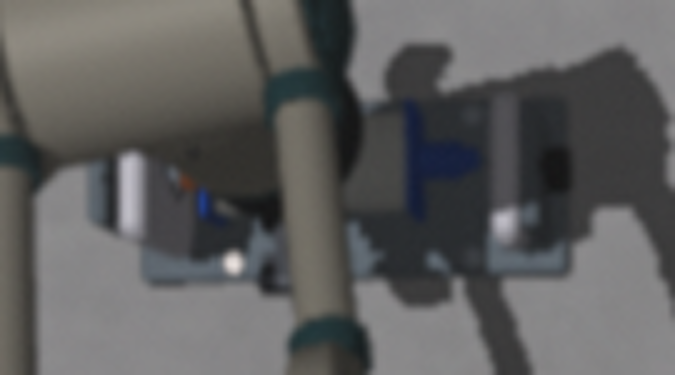

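Emit:
{"fn": "apply_moves", "kwargs": {"commands": [0.03,0,0,0.0025,0,0,0,0.03,0,0,0.0025,0,0,0,0.03,0,0,0.0025,0,0,0,0.03,0,0,0.0025,0,0,0,0.03,0,0,0,0,0,0]}}

```text
clock: 12.42
position: [560.7, 205.0, 71.2]
tool_rot: [179.9, 0.1, 92.3]
contact_force: [0.6, -9.5, 2.8]
opening: 43.6
```

```bash
python3 - <<'E'
from h import *
F=[];M=[]
for i in range(3):
    f=ctrl.grab_frame('wrist');o=ctrl.get_obs();F.append(o['contact_force']);M.append(o['ft_torque'])
print(np.mean(F,0).round(2),np.mean(M,0).round(2),o['position'].round(2),o['tool_rot'])
f=grab('wrist','wrist8');cv2.imwrite('pics/w8.png',cv2.resize(f['img'][70:260,220:420],None,fx=3,fy=3,interpolation=cv2.INTER_CUBIC))
s=grab('scene','scene8');cv2.imwrite('pics/s8.png',cv2.resize(s['img'][180:290,190:340],None,fx=5,fy=5,interpolation=cv2.INTER_CUBIC))
P=cloud(f)
for v in (210,225,240,255): q=P[v,265:370];print(v,np.nanmax(q[:,2]).round(1), q[np.nanargmax(q[:,2]),1].round(1))
E
```

```text
[ 0.38 -9.33  3.15] [-0.95 -0.09 -0.03] [560.72 204.99  71.3 ] [1.79854808e+02 1.27215318e-01 9.22498821e+01]
210 114.8 250.2
225 114.6 243.9
240 115.4 238.0
255 115.2 231.1
```

View pics/w8.png

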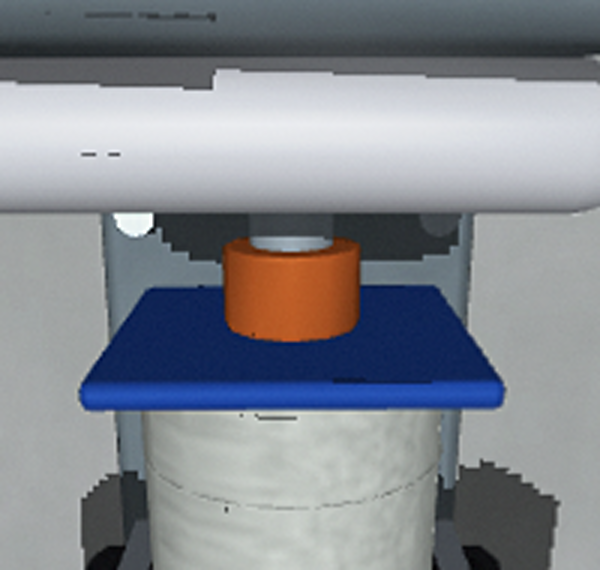

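View pics/s8.png

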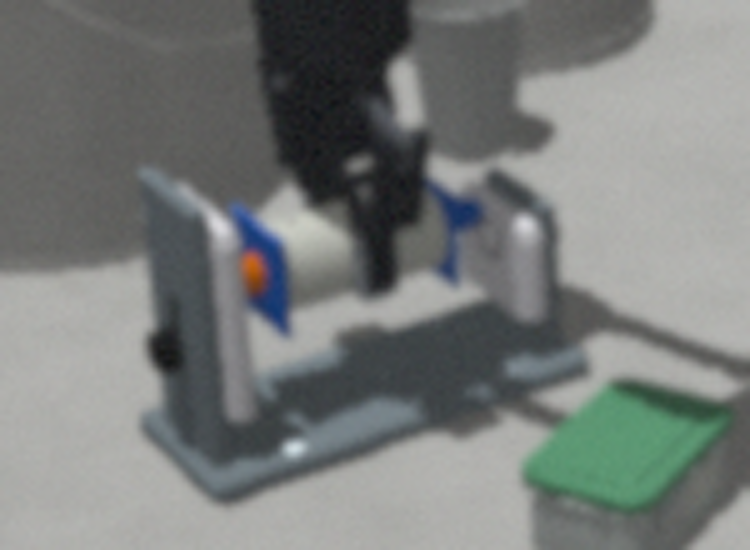

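Emit:
{"fn": "apply_moves", "kwargs": {"commands": [0.03,0,0,0.003,0,0,0,0.03,0,0,0.003,0,0,0,0.03,0,0,0.003,0,0,0,0.03,0,0,0.003,0,0,0,0.03,0,0,0.003,0,0,0,0.03,0,0,0.0,0,0,0]}}

```text
clock: 13.42
position: [560.7, 205.1, 56.1]
tool_rot: [179.9, 0.1, 92.2]
contact_force: [1.4, -9.2, 2.2]
opening: 43.5
```

Emit:
{"fn": "apply_moves", "kwargs": {"commands": [0.03,0,0,0.0015,0,0,0,0.03,0,0,0,0,0,0]}}

```text
clock: 13.68
position: [560.3, 205.2, 54.1]
tool_rot: [179.9, 0.1, 92.2]
contact_force: [1.1, -6.6, -2.2]
opening: 43.6
```

Emit:
{"fn": "apply_moves", "kwargs": {"commands": [0.03,0,0,0.0015,0,0,0,0.03,0,0,0,0,0,0]}}

```text
clock: 13.92
position: [560.3, 205.7, 52.8]
tool_rot: [179.9, 0.1, 92.2]
contact_force: [0.9, -7.3, 1.2]
opening: 43.5
```

```bash
python3 - <<'E'
from h import *
F=[];M=[]
for i in range(4):
    f=ctrl.grab_frame('wrist');o=ctrl.get_obs();F.append(o['contact_force']);M.append(o['ft_torque'])
print(np.mean(F,0).round(2),np.mean(M,0).round(2),o['position'].round(2),o['tool_rot'])
f=grab('wrist','wrist9');cv2.imwrite('pics/w9.png',cv2.resize(f['img'][70:260,220:420],None,fx=3,fy=3,interpolation=cv2.INTER_CUBIC))
s=grab('scene','scene9');cv2.imwrite('pics/s9.png',cv2.resize(s['img'][180:290,190:340],None,fx=5,fy=5,interpolation=cv2.INTER_CUBIC))
t=grab('top','top9');cv2.imwrite('pics/t9.png',cv2.resize(t['img'][180:255,160:295],None,fx=5,fy=5,interpolation=cv2.INTER_CUBIC))
P=cloud(f)
for v in (210,225,240,255): q=P[v,265:370];print(v,np.nanmax(q[:,2]).round(1), q[np.nanargmax(q[:,2]),1].round(1))
E
```

```text
[ 0.43 -6.7   0.57] [-0.77 -0.02 -0.  ] [560.32 205.73  52.83] [1.79906549e+02 5.66994029e-02 9.22364437e+01]
210 96.8 251.0
225 96.7 244.9
240 96.6 238.3
255 96.0 231.4
```

View pics/w9.png

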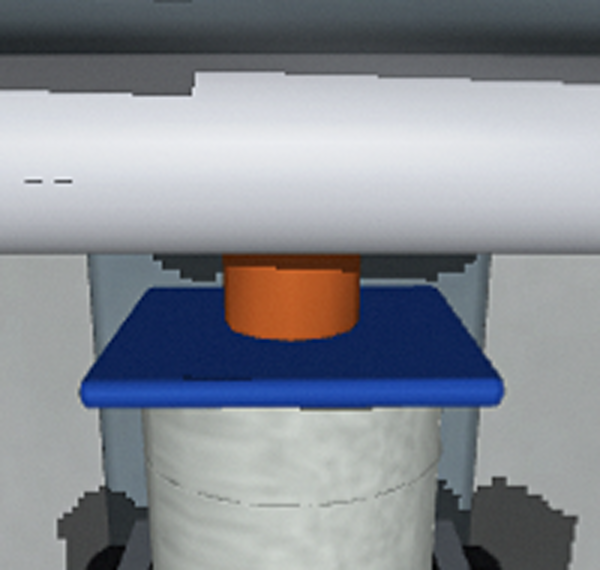

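View pics/t9.png

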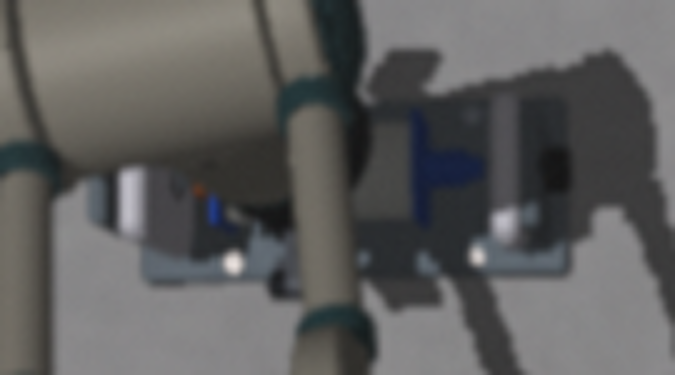

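Emit:
{"fn": "apply_moves", "kwargs": {"commands": [0.03,0,0,0.001,0,0,0,0.03,0,0,0,0,0,0]}}

```text
clock: 14.52
position: [560.3, 205.8, 51.9]
tool_rot: [179.9, 0.1, 92.2]
contact_force: [-1.3, -6.6, 1.4]
opening: 43.4
```

Emit:
{"fn": "apply_moves", "kwargs": {"commands": [0.03,0,0,0.0008,0,0,0,0.03,0,0,0,0,0,0]}}

```text
clock: 14.78
position: [560.3, 205.8, 51.2]
tool_rot: [179.9, 0.0, 92.2]
contact_force: [0.5, -6.7, 1.1]
opening: 43.6
```

```bash
python3 - <<'E'
from h import *
F=[];M=[]
for i in range(4):
    f=ctrl.grab_frame('wrist');o=ctrl.get_obs();F.append(o['contact_force']);M.append(o['ft_torque'])
print(np.mean(F,0).round(2),np.mean(M,0).round(2),o['position'].round(2),o['tool_rot'])
E
```

```text
[ 0.15 -6.89  1.49] [-0.69 -0.02  0.  ] [560.36 205.79  51.18] [1.79898762e+02 4.95306944e-02 9.22374304e+01]
```

Emit:
{"fn": "apply_moves", "kwargs": {"commands": [0.03,-0.0015,0,0,0,0,0,0.03,-0.0015,0,0,0,0,0,0.03,-0.0015,0,0,0,0,0,0.03,-0.001,0,0,0,0,0,0.03,0,0,0,0,0,0]}}

```text
clock: 15.6
position: [560.5, 200.7, 51.1]
tool_rot: [179.9, 0.0, 92.2]
contact_force: [0.5, -5.0, 0.6]
opening: 43.8
```

```bash
python3 - <<'E'
from h import *
F=[];M=[]
for i in range(4):
    f=ctrl.grab_frame('wrist');o=ctrl.get_obs();F.append(o['contact_force']);M.append(o['ft_torque'])
print(np.mean(F,0).round(2),np.mean(M,0).round(2),o['position'].round(2),o['tool_rot'])
s=grab('scene','scene10');cv2.imwrite('pics/s10.png',cv2.resize(s['img'][180:290,190:340],None,fx=5,fy=5,interpolation=cv2.INTER_CUBIC))
t=grab('top','top10');cv2.imwrite('pics/t10.png',cv2.resize(t['img'][180:255,160:295],None,fx=5,fy=5,interpolation=cv2.INTER_CUBIC))
E
```

```text
[ 0.08 -5.43  0.35] [-0.49 -0.03 -0.  ] [560.57 200.79  51.07] [1.79896188e+02 9.78803296e-04 9.22212185e+01]
```

View pics/s10.png

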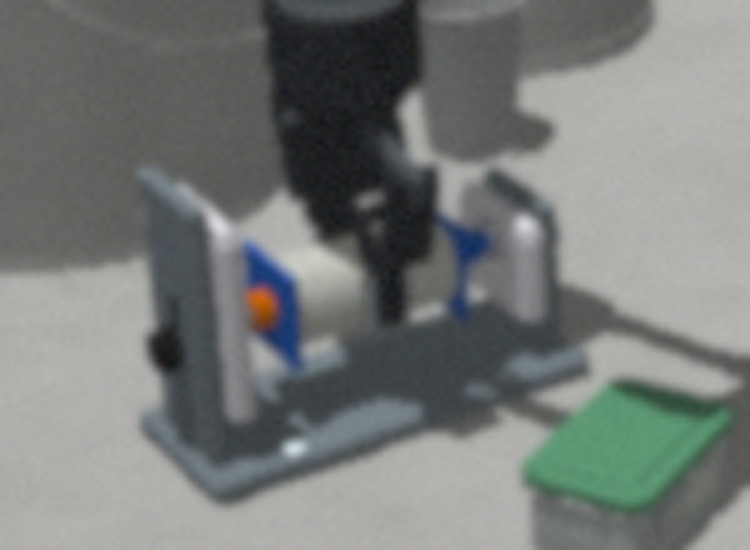

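View pics/t10.png

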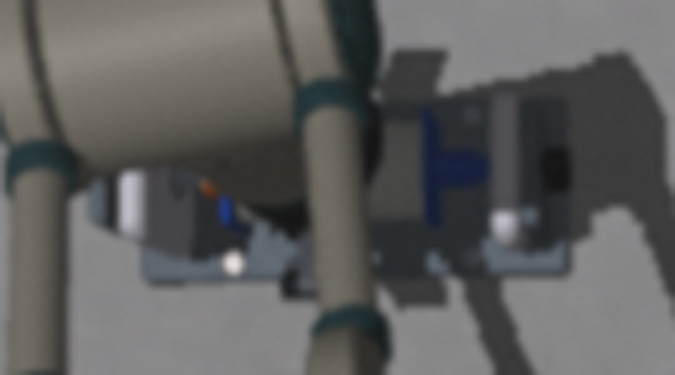

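Emit:
{"fn": "apply_moves", "kwargs": {"commands": [0.03,-0.0015,0,0,0,0,0,0.03,-0.0015,0,0,0,0,0,0.03,-0.001,0,0,0,0,0,0.03,0,0,0,0,0,0]}}

```text
clock: 16.4
position: [560.3, 197.0, 50.5]
tool_rot: [179.9, -0.0, 92.2]
contact_force: [0.7, -3.8, 1.2]
opening: 43.8
```

Emit:
{"fn": "apply_moves", "kwargs": {"commands": [0.03,-0.001,0,0,0,0,0,0.03,0,0,0,0,0,0,0.03,0,0,0,0,0,0]}}

```text
clock: 16.77
position: [560.1, 196.0, 50.4]
tool_rot: [180.0, -0.0, 92.2]
contact_force: [1.6, -2.3, 1.5]
opening: 43.8
```

```bash
python3 - <<'E'
from h import *
F=[];M=[]
for i in range(4):
    f=ctrl.grab_frame('wrist');o=ctrl.get_obs();F.append(o['contact_force']);M.append(o['ft_torque'])
print(np.mean(F,0).round(2),np.mean(M,0).round(2),o['position'].round(2),o['tool_rot'])
s=grab('scene','scene11');cv2.imwrite('pics/s11.png',cv2.resize(s['img'][180:290,190:340],None,fx=5,fy=5,interpolation=cv2.INTER_CUBIC))
t=grab('top','top11');cv2.imwrite('pics/t11.png',cv2.resize(t['img'][180:255,160:295],None,fx=5,fy=5,interpolation=cv2.INTER_CUBIC))
E
```

```text
[ 1.27 -2.62  1.66] [-0.33 -0.17 -0.15] [560.12 195.91  50.33] [ 1.79976353e+02 -2.09729290e-03  9.22326044e+01]
```

View pics/s11.png

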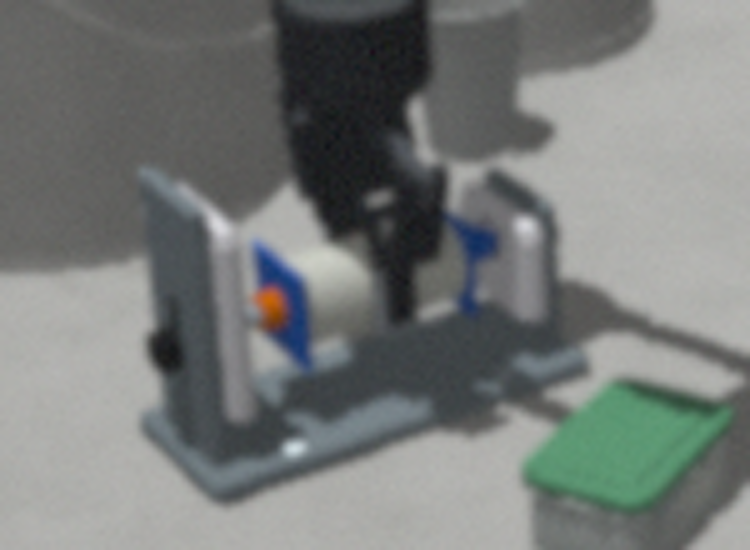

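View pics/t11.png

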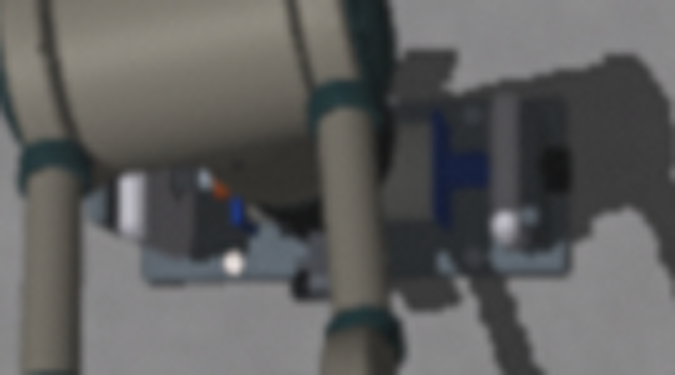

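Emit:
{"fn": "apply_moves", "kwargs": {"commands": [0.03,-0.001,0,0,0,0,0,0.03,0,0,0,0,0,0,0.03,-0.0005,0,0,0,0,0,0.03,0,0,0,0,0,0]}}

```text
clock: 17.58
position: [559.9, 194.3, 50.2]
tool_rot: [-180.0, 0.0, 92.2]
contact_force: [1.8, -2.6, -0.1]
opening: 43.4
```

```bash
python3 - <<'E'
from h import *
F=[];M=[]
for i in range(4):
    f=ctrl.grab_frame('wrist');o=ctrl.get_obs();F.append(o['contact_force']);M.append(o['ft_torque'])
print(np.mean(F,0).round(2),np.mean(M,0).round(2),o['position'].round(2),o['tool_rot'])
f=grab('wrist','wrist12')
P=cloud(f)
for v in (215,225,240,255): q=P[v,265:370];print(v,np.nanmax(q[:,2]).round(1), q[np.nanargmax(q[:,2]),1].round(1))
E
```

```text
[ 1.18 -2.51 -0.12] [-0.32 -0.18 -0.18] [559.91 194.31  50.18] [-1.79989949e+02  8.35880314e-03  9.22326453e+01]
215 93.0 236.9
225 92.9 232.8
240 93.8 226.8
255 93.2 220.0
```

View pics/wrist12.png

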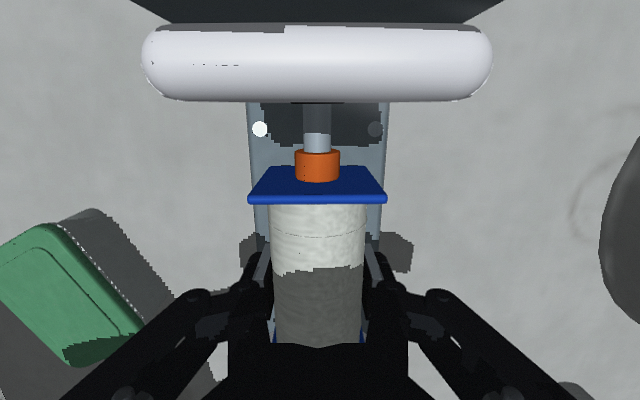

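Emit:
{"fn": "apply_moves", "kwargs": {"commands": [0.03,-0.0007,0,0,0,0,0,0.03,0,0,0,0,0,0]}}

```text
clock: 18.08
position: [560.0, 193.6, 50.2]
tool_rot: [-180.0, 0.0, 92.2]
contact_force: [0.7, -3.0, 0.1]
opening: 43.7
```

Emit:
{"fn": "apply_moves", "kwargs": {"commands": [0.03,-0.0007,0,0,0,0,0,0.03,0,0,0,0,0,0]}}

```text
clock: 18.32
position: [560.0, 193.2, 50.2]
tool_rot: [-180.0, -0.0, 92.2]
contact_force: [1.1, -1.0, -0.4]
opening: 43.7
```

Emit:
{"fn": "apply_moves", "kwargs": {"commands": [0.03,-0.0007,0,0,0,0,0,0.03,0,0,0,0,0,0]}}

```text
clock: 18.58
position: [560.0, 193.1, 50.2]
tool_rot: [180.0, -0.1, 92.2]
contact_force: [1.4, 4.3, -1.1]
opening: 43.7
```

Emit:
{"fn": "apply_moves", "kwargs": {"commands": [0.03,-0.0007,0,0,0,0,0,0.03,0,0,0,0,0,0]}}

```text
clock: 18.82
position: [560.0, 193.1, 50.2]
tool_rot: [180.0, -0.1, 92.2]
contact_force: [1.4, 5.9, -1.8]
opening: 44.0
```

```bash
python3 - <<'E'
from h import *
F=[];M=[]
for i in range(4):
    f=ctrl.grab_frame('wrist');o=ctrl.get_obs();F.append(o['contact_force']);M.append(o['ft_torque'])
print(np.mean(F,0).round(2),np.mean(M,0).round(2),o['position'].round(2),o['tool_rot'])
s=grab('scene','scene13');cv2.imwrite('pics/s13.png',cv2.resize(s['img'][200:270,230:320],None,fx=8,fy=8,interpolation=cv2.INTER_CUBIC))
E
```

```text
[ 0.61  5.86 -1.65] [ 0.87 -0.1  -0.02] [560.01 193.09  50.24] [ 1.79989570e+02 -1.40915956e-01  9.22091023e+01]
```

View pics/s13.png

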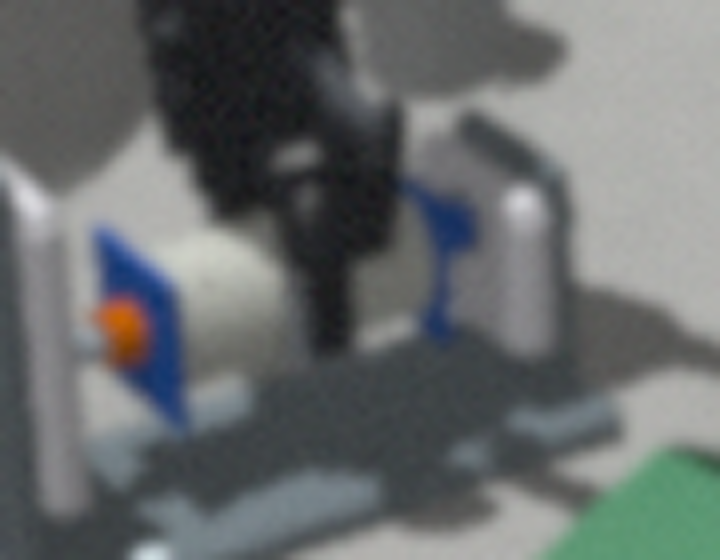

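Emit:
{"fn": "apply_moves", "kwargs": {"commands": [0.03,0.0005,0,0,0,0,0,0.03,0,0,0.0005,0,0,0,0.03,0,0,0,0,0,0]}}

```text
clock: 19.45
position: [560.0, 193.1, 50.2]
tool_rot: [180.0, -0.1, 92.2]
contact_force: [0.1, 5.4, 0.2]
opening: 43.7
```

Emit:
{"fn": "apply_moves", "kwargs": {"commands": [0.03,0,0,0.0005,0,0,0,0.03,0,0,0,0,0,0]}}

```text
clock: 19.7
position: [560.0, 193.1, 49.9]
tool_rot: [180.0, -0.1, 92.2]
contact_force: [-1.3, 5.2, 2.4]
opening: 43.4
```

Emit:
{"fn": "apply_moves", "kwargs": {"commands": [0.03,0,0,0.0005,0,0,0,0.03,0,0,0,0,0,0]}}

```text
clock: 19.95
position: [560.0, 193.1, 49.9]
tool_rot: [180.0, -0.1, 92.2]
contact_force: [-1.3, 5.5, 4.3]
opening: 43.3
```

Emit:
{"fn": "apply_moves", "kwargs": {"commands": [0.03,0.0003,0,-0.0005,0,0,0,0.048,0,0,0,0,0,0,0.055,0,0,0,0,0,0,0.07,0,0,0,0,0,0,0.085,0,0,0,0,0,0,0.085,0,0,0,0,0,0,0.085,0,0,0,0,0,0], "squeeze": 20}}

```text
clock: 20.82
position: [560.1, 192.3, 49.2]
tool_rot: [-180.0, 0.0, 92.2]
contact_force: [0.8, 0.2, -0.6]
opening: 84.9
```

```bash
python3 - <<'E'
from h import *
f=grab('wrist','wrist14');s=grab('scene','scene14');cv2.imwrite('pics/s14.png',cv2.resize(s['img'][200:270,230:320],None,fx=8,fy=8,interpolation=cv2.INTER_CUBIC))
delta([0,0,0])
E
```

```text
clock 20.925 pos [560.1 192.3  49.3] [1.800e+02 1.000e-02 9.224e+01] F [ 0.7 -0.3 -0.3] open 85.1
tool shift mm [-170.32 -567.16   49.28]
```

View pics/wrist14.png

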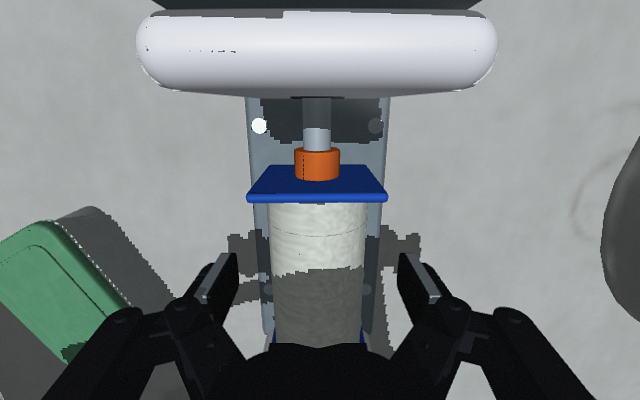

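View pics/s14.png

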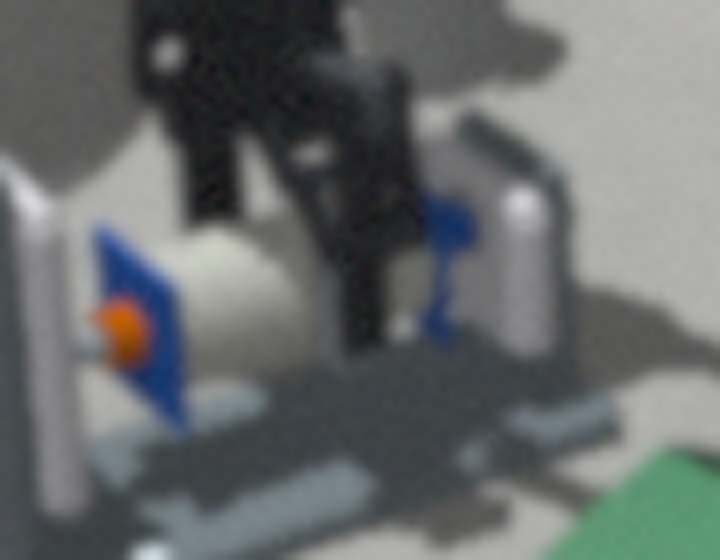

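Released: the roll stayed in place, visible between the open fingers. I'll retreat straight up and check it from the side.

Emit:
{"fn": "apply_moves", "kwargs": {"commands": [0.085,0,0,-0.01,0,0,0,0.085,0,0,-0.02,0,0,0,0.085,0,0,-0.03,0,0,0,0.085,0,0,-0.04,0,0,0,0.085,0,0,-0.04,0,0,0,0.085,-0.008,-0.022,0,0,0,0,0.085,-0.008,-0.022,0,0,0,0,0.085,-0.008,-0.022,0,0,0,0,0.085,-0.008,-0.022,0,0,0,0,0.085,-0.008,-0.022,0,0,0,0,0.085,0,0,0,0,0,0,0.085,0,0,0,0,0,0]}}

```text
clock: 22.42
position: [452.8, 148.4, 190.0]
tool_rot: [179.9, -0.0, 92.2]
contact_force: [0.7, -0.2, 0.6]
opening: 84.7
```

```bash
python3 - <<'E'
from h import *
f=grab('wrist','wrist15');s=grab('scene','scene15');cv2.imwrite('pics/s15.png',cv2.resize(s['img'][200:280,200:320],None,fx=6,fy=6,interpolation=cv2.INTER_CUBIC))
t=grab('top','top15');cv2.imwrite('pics/t15.png',cv2.resize(t['img'][150:310,150:440],None,fx=2.7,fy=2.7,interpolation=cv2.INTER_CUBIC))
delta([0,0,0])
E
```

```text
clock 22.575 pos [452.7 148.4 189.4] [179.95  -0.    92.24] F [-1.   0.3 -0. ] open 84.7
tool shift mm [-130.53 -458.31  189.03]
```

View pics/wrist15.png

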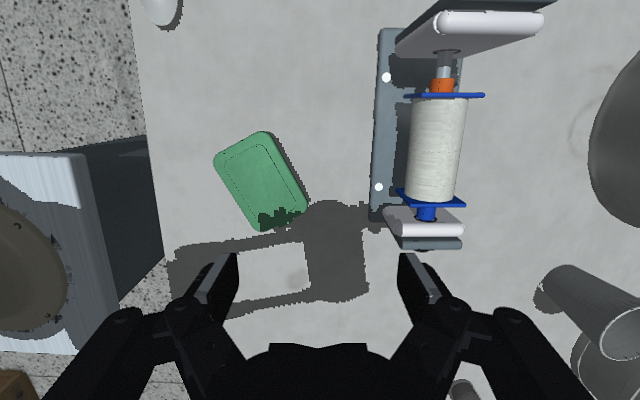

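View pics/s15.png

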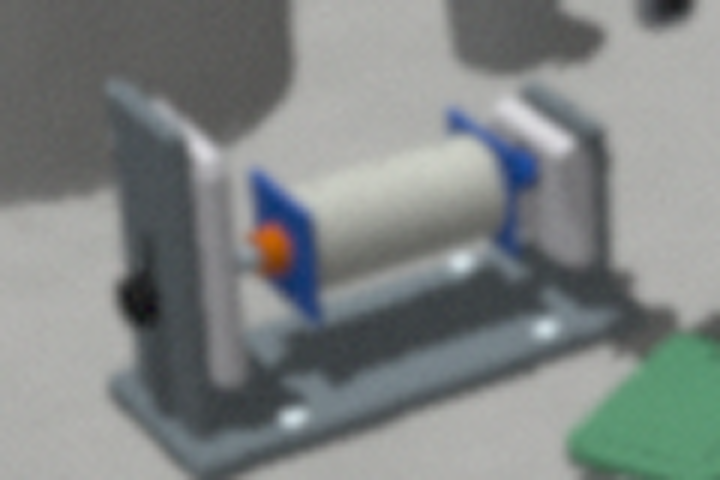

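View pics/t15.png

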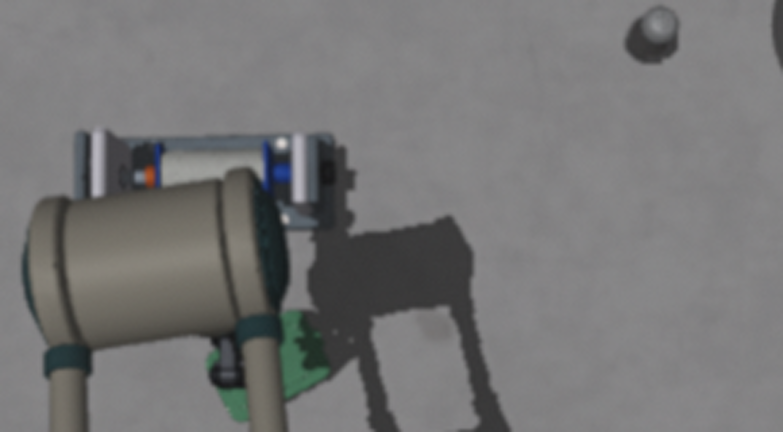

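Both ends sit in their cups. A last numerical check for level, shoulder seating and the bystanders:

```bash
python3 - <<'E'
from h import *
f=load('wrist15');P=cloud(f)
cv2.imwrite('pics/w15.png',cv2.resize(f['img'][30:255,370:500],None,fx=2.6,fy=2.6,interpolation=cv2.INTER_CUBIC)); cv2.imwrite('pics/w15l.png',cv2.resize(f['img'][185:255,375:490],None,fx=6,fy=6,interpolation=cv2.INTER_CUBIC))
for v in range(105,195,10):
    q=P[v,405:470];i=np.nanargmax(q[:,2]);print(v,q[i].round(1))
hsv=cv2.cvtColor(f['img'],cv2.COLOR_BGR2HSV);m=cv2.inRange(hsv,(2,120,80),(18,255,255));m[:, :380]=0;ys,xs=np.nonzero(m);q=P[ys,xs];print('sleeve y',np.percentile(q[:,1],[1,99]),'z max',q[:,2].max())
a=load('top0');b=load('top15');
def comp(f,lo,hi):
    h=cv2.inRange(cv2.cvtColor(f['img'],cv2.COLOR_BGR2HSV),lo,hi);return h
for n,(u,v) in dict(salt=(393,160),cup=(310,118)).items():
    d=cv2.absdiff(a['img'],b['img'])[v-22:v+22,u-22:u+22].max(2);print(n,'diff',d.mean(),np.percentile(d,99))
for nm in('wrist3','wrist15'):
    g=load(nm);m=comp(g,(45,80,60),(85,255,255));k,l,st,c=cv2.connectedComponentsWithStats(m);i=1+np.argmax(st[1:,4]);print('green',st[i,4],onz(g,[c[i]],48).round(1))
E
```

```text
105 [561.7 234.9  92.8]
115 [559.5 227.   93.7]
125 [561.5 219.   92.5]
135 [562.1 210.8  92.6]
145 [561.5 202.6  93.6]
155 [560.6 194.   93.1]
165 [564.  185.4  93.1]
175 [562.3 176.2  92.6]
185 [562.9 167.2  92.9]
sleeve y [nan nan] z max nan
salt diff 5.81095041322314 9.0
cup diff 4.744318181818182 7.0
green 5185 [[384.  158.7  48. ]]
green 5369 [[393.4 153.8  48. ]]
```

View pics/w15l.png

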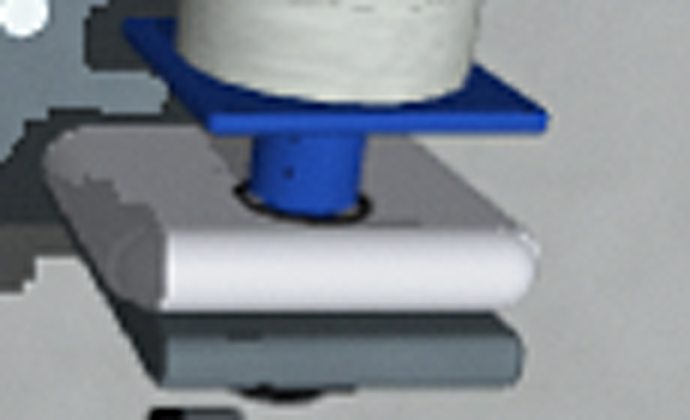

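```bash
python3 - <<'E'
from station import ctrl
print(ctrl.hand_in())
E
```

```text
the job is handed in; nothing more can be done
None
```

The roll is loaded in the holder, with the pin in the tall cheek's cup and the stub in the low cheek's. I handed it in at about 22.6 s, with the gripper open and well clear.

**What I did:** I gripped the roll across the paper and pressed the pin on the tall face, about 22 mm in. I slid it down until it sprang into the cup, then eased the roll back until the stub's shoulder met the low face. Then I lowered it onto the cups and opened the fingers. Forces read between and at the end of moves never passed about 10 N sideways or about 7 N downward on the holder, well under 30 N.

**Last checks:**
- **Level:** the paper's top measured 92.5–93.7 mm along its whole length.
- **Stub:** the close-up shows its shoulder flush on the low face.
- **Pin:** its force dropped from 9.3 to 6.7 N as it sprang in. That matches the 8 mm cup depth.
- **Bystanders:** the top view showed no change at the cup and salt shaker.

**Checks that failed or disagreed:**
- **Sleeve position:** the depth check on the orange sleeve gave no usable reading. The pin being in its cup rests on the force drop and the pictures.
- **Green box:** two wrist views put it about 10 mm apart, but the roll hid part of it in the first. The gripper's planned path kept it clear of the box.
- **Cameras:** they differed by up to 5 mm on where the holder stood, so I used the wrist camera and feel.

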